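Dock the cordless fume absorber with its intake facing the board

ROBOT

A 6-joint arm with a two-finger parallel gripper is mounted at the origin on the work surface. World frame = base frame: x ahead of the robot, y to its left, z up, the work surface at z = 0. Lengths are in m, angles in rad, forces in N, time in s.
With the tool pointing down it reaches from about 0.425 to 1.125 m from the base axis. Payload 14.9 kg.
Tool frame: the origin (TCP) lies midway between the tips of the shut fingers; the grasp point (between the pads) lies 19 mm behind it (robot.pinch_z is the distance from the TCP to the grasp point, in m); y points along the fingers, x is the direction in which the jaws open and shut, and the axes are right-handed (so a half turn about y gives the same grasp; the last joint's range is limited). The gripper opens to 91 mm and grips with 3 to 60 N. Pads are 32 mm wide; open, the fingers measure 118 mm over their backs; the gripper's body (76 mm by 178 mm) begins 60 mm behind the grasp point.
Start: joints at [1.219, 0.379, 1.734, -0, 1.028, -0.033], TCP at [0.219, 0.665, 0.18] pointing down, gripper open.
Joint ranges: [-2.77, 2.77], [-0.74, 2.19], [0, 2.66], [-1.06, 4.2], [0.31, 2.87], [-3.08, 3.08]. Speed limits (rad/s): [1.89, 1.89, 2.39, 3.14, 3.14, 3.14].

INTERFACE

Orientations are given as a rotation vector (axis times angle).
In Python, from plant import robot, eoat, vision, order gives the robot as it stands. Calls block until the motion is done:
- robot.movep(position, orientation): joint-space move of the TCP to a pose.
- robot.move_straight(position, vel=0.15, ori=None, contact_N=None): straight line of the TCP; ori=None keeps the orientation; vel is the mean speed in m/s. With contact_N (N) it stops when the force on the tool has changed by that much, and returns True; else False.
- robot.move_joints(angles): joint-space move.
- eoat.open_jaws() and eoat.grasp(): open the fingers fully, or close them until they stop; the grip force is fixed at half the most.
- robot.sleep(seconds).
- robot.inverse_kinematics(position, orientation): joint angles nearest the present ones, or None.
- robot.observe(): the state.
- vision.capture(name): name is "scene" or "top" or "wrist"; returns the picture (384x512x3 uint8, red, green, blue); there is no depth.
- vision.camera_info(name): a dict with "fx", "fy", "cx", "cy" (pixels), "world_to_cam" (4x4, takes a point from world to camera coordinates); the wrist camera has in their place "hand_eye" (4x4, takes a point from camera to tool coordinates, whose origin is the TCP and whose axes are the tool frame's). Camera axes: x right, y up, looking along -z (the intrinsics and any distortion apply to the point x, -y, -z); pixel columns grow to the right and rows downward; lengths in m; the calibration is good to about 2 mm. A picture is of the moment at which its call begins: read the wrist's pose just before it. camera_info takes no time and is no camera call.
A pose or a line that the arm cannot do raises robot.IKError and nothing moves.
- order.job_done(): hands the job in, once; it reports no verdict.
The state is a dict: "t": time; "joint_pos": joint angles; "dq": joint speeds; "joint_efforts": joint torques, N m; "ee_pos": TCP position; "eef_rot": TCP orientation; "ft_force": force on the tool from outside, world axes, zero at the start; "torque": the same for the moment, N m; "grip_width": opening from 0.0 (shut) to 1.0 (fully open).
Only numpy, scipy, OpenCV 4.12 (cv2) and the standard library are available. Lean on these libraries where they do the work, as an engineer would, in place of code of your own. Each camera call takes 0.05 s, during which the arm holds its last target.

TASK

Take the small cordless fume absorber that lies on the blue rubber pad and stand it on its foot in the middle of the round charging dock, turned so that its intake snout points squarely along the dock's white arrow at the upright circuit board. It has to be stood up and let go first, then taken again by the grip fin on its top to be set and turned on the dock. Leave the other things on the bench where they are.

Things in the scene. Friction and masses are not known exactly. Their poses are not given: they have to be found in the camera images.
- absorber: Fume absorber: grey column, 52 x 52 mm square section, 110 mm long, black grip fin on its top end, intake snout on one side, about 0.34 kg. Starts lying on the pad, snout up. x axis: from foot to fin (up when it stands); z: the way the snout points; y: across. Origin: middle of its back face (underside while lying), 55 mm from the foot; centre line at z +26 mm, column x -55 to +55 mm.
- absorber_foot (a point): Centre of the absorber's flat square foot face, on the column's centre line; axes as the absorber's.
- absorber_fin (a point): Grip point in the middle of the fin, 23 mm above the column's top end, 133 mm from the foot. The fin stands 34 mm up from the top end, is 44 mm wide (along the absorber's y) and 16 mm thick (along its z): pinch it across the thickness.
- absorber_mouth (a point): Centre of the intake mouth on the snout's end, 35 mm from the foot, 46 mm from the column's centre line. The flared snout measures 42 mm along the column (14 to 56 mm from the foot), 38 mm across, and stands out 20 mm from the column's face.
- pad: Fixed blue rubber pad, 160 x 100 mm (x, y), 30 mm high, flat top; the absorber lies on it lengthwise. Origin: centre of its underside.
- dock: Fixed dock: round black disc, 110 mm diameter, 12 mm high, flat top, with a white line ending in an arrow head. The arrow points along the dock's x axis at a green circuit board held upright between two posts, 96 mm from the disc's centre, square to the arrow (with posts 150 mm wide, 155 mm high). Origin: centre of the disc's underside.
- dock_top (a point): Centre of the disc's top face, where the middle of the absorber's foot belongs; axes as the dock's.
- tape: Bystander: roll of tape lying flat, 70 mm diameter, 20 mm high. Origin: centre of its underside.
- flux: Bystander: small amber bottle, 36 mm diameter, 85 mm high. Origin: centre of its underside.
- driver: Bystander: screwdriver, 170 mm long, lying along its x axis on the bench.
- reel: Bystander: steel solder reel standing on its flange, 60 mm diameter, 45 mm high. Origin: centre of its underside.
- spare_board: Bystander: spare circuit board lying flat, 120 x 80 mm, about 10 mm high. Origin: centre of its underside.
- parts_tray: Bystander: white divided parts tray, 120 x 160 mm, 35 mm high. Origin: centre of its underside.
Mind the look-alikes: they are no part of the job. Leave any orange, pink or red look-alike of the dock alone.

How it is judged:
On the way, in this order (a step that is already met when the one before it is completed fails the run):
1. the absorber stands upright on its foot, let go by the fingers (angle between absorber's own x axis and vertical below 0.09 rad and contact force between absorber and the fingers below 0.05 N and linear speed of absorber below 0.03 m/s and angular speed of absorber below 0.3 rad/s), for 0.2 s.
2. the upright absorber has been taken again by the fin: the fingers grip it there (angle between absorber's own x axis and vertical below 0.09 rad and contact force between absorber and the fingers above 3 N and distance between the grasp point and absorber_fin below 0.035 m), for 0.1 s.
At the end, for the whole second after the job is handed in: The absorber stands upright (within 5 degrees) and still on the dock's disc, its foot's centre within 12 mm of the disc's centre, its snout pointing along the white arrow, towards the board, within 6.9 degrees, and let go (angle between absorber's own x axis and vertical below 0.09 rad and horizontal distance between absorber_foot and dock_top below 0.012 m and z of absorber_foot in the frame of dock_top between -0.004 and 0.004 m and angle between the z axis of absorber and the x axis of dock, either way round below 0.12 rad and x of absorber_mouth in the frame of dock above 0.02 m and linear speed of absorber below 0.02 m/s and contact force between absorber and dock above 0.5 N); the robot touches nothing.
It fails at once if one of the other things on the bench is shifted by more than 30 mm (distance of any of tape, flux, driver, reel, spare_board, parts_tray from where it was at the start of the episode above 0.03 m).
It also fails if it takes over 48 s, if anything falls off the work surface, if the arm or the gripper's body presses on something with over 40 N, if the wrist force passes 120 N, or if a joint passes its speed limit or range.

## Working session

There is one attempt and no reset: what is moved stays moved. The work goes in short steps, each a Python script; the robot and the scene stay as the last script left them, time stands still between calls to the robot, and variables do not carry over. Pictures are saved under pics/ and viewed, and the job is handed in when it is done.

```bash
ls; mkdir -p pics
python3 - <<'E'
from plant import robot, eoat, vision, order
import cv2, numpy as np
s=robot.observe(); print({k:np.round(v,3) for k,v in s.items()}); print(robot.pinch_z)
for n in ("scene","top","wrist"):
    im=vision.capture(n); cv2.imwrite(f"pics/{n}0.png",im[:,:,::-1])
    i=vision.camera_info(n); print(n,{k:np.round(v,3).tolist() for k,v in i.items()})
E
```

```text
pics
{'t': np.float64(0.0), 'joint_pos': array([ 1.219,  0.379,  1.735,  0.   ,  1.028, -0.033]), 'dq': array([-0.001, -0.   , -0.001, -0.   , -0.   ,  0.001]), 'joint_efforts': array([-6.0000e-03, -7.6377e+01, -4.3433e+01,  6.5000e-02,  4.3000e-02,
       -0.0000e+00]), 'ee_pos': array([0.219, 0.664, 0.179]), 'eef_rot': array([-1.344, -0.971,  0.972]), 'ft_force': array([-0.259,  0.483, -0.091]), 'torque': array([-0.006,  0.022,  0.002]), 'grip_width': np.float64(1.001)}
0.0188
scene {'fx': 416.088, 'fy': 416.088, 'cx': 255.47, 'cy': 185.27, 'world_to_cam': [[-0.801, 0.598, 0.018, 0.462], [-0.341, -0.481, 0.807, 0.065], [0.492, 0.641, 0.59, -1.489], [0.0, 0.0, 0.0, 1.0]]}
top {'fx': 399.473, 'fy': 399.473, 'cx': 249.748, 'cy': 193.595, 'world_to_cam': [[-0.03, -0.999, 0.013, -0.068], [0.991, -0.028, 0.134, -0.525], [-0.134, 0.016, 0.991, -1.056], [0.0, 0.0, 0.0, 1.0]]}
wrist {'fx': 279.26, 'fy': 279.26, 'cx': 253.797, 'cy': 192.294, 'hand_eye': [[1.0, 0.0, -0.0, -0.0], [-0.0, 0.232, -0.973, -0.204], [-0.0, 0.973, 0.232, 0.065], [0.0, 0.0, 0.0, 1.0]]}
```

View pics/scene0.png

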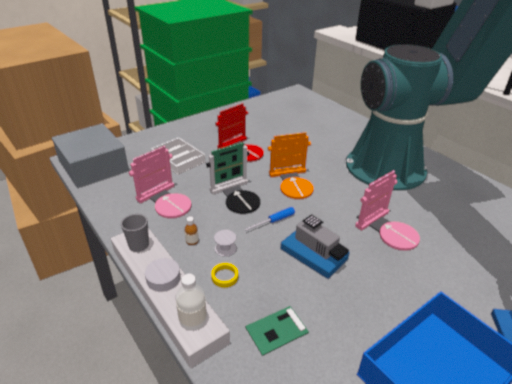

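View pics/top0.png

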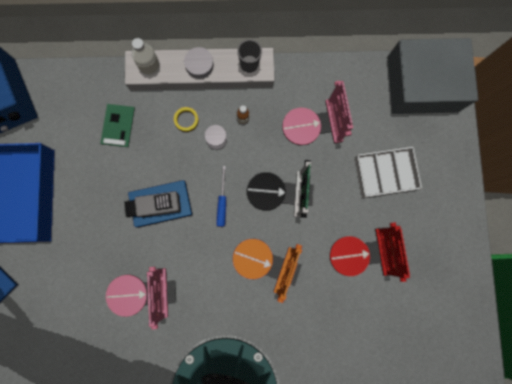

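View pics/wrist0.png

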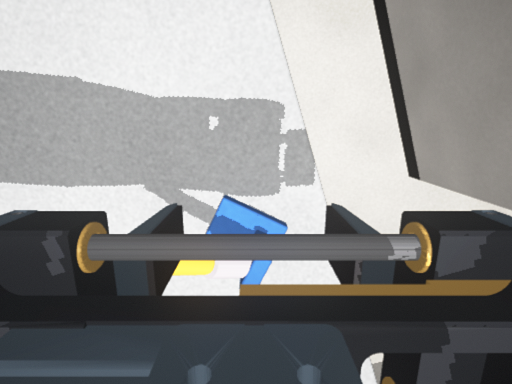

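```bash
cat > h.py <<'E'
import numpy as np, cv2
from plant import robot, eoat, vision, order
from scipy.spatial.transform import Rotation as R
def cam(n,pose=None):
    i=vision.camera_info(n)
    K=np.array([[i['fx'],0,i['cx']],[0,i['fy'],i['cy']],[0,0,1]])
    if 'world_to_cam' in i: W=np.array(i['world_to_cam'])
    else:
        s=pose; T=np.eye(4); T[:3,:3]=R.from_rotvec(s['eef_rot']).as_matrix(); T[:3,3]=s['ee_pos']
        W=np.linalg.inv(T@np.array(i['hand_eye']))
    return K,W,i
def ray(K,W,uv):
    uv=np.atleast_2d(uv).astype(float); d=np.c_[(uv[:,0]-K[0,2])/K[0,0],-(uv[:,1]-K[1,2])/K[1,1],-np.ones(len(uv))]
    C=-W[:3,:3].T@W[:3,3]; return C,d@W[:3,:3]
def onz(K,W,uv,z):
    C,d=ray(K,W,uv); return C+d*((z-C[2])/d[:,2:])
def proj(K,W,p):
    p=np.atleast_2d(p)@W[:3,:3].T+W[:3,3]; return np.c_[K[0,0]*p[:,0]/-p[:,2]+K[0,2],-K[1,1]*p[:,1]/-p[:,2]+K[1,2]]
E
python3 - <<'E'
import cv2,numpy as np
t=cv2.imread('pics/top0.png')
a=cv2.resize(t[170:240,110:210],None,fx=4,fy=4,interpolation=cv2.INTER_CUBIC)
b=cv2.resize(t[150:220,235:335],None,fx=4,fy=4,interpolation=cv2.INTER_CUBIC)
s=cv2.imread('pics/scene0.png')
c=cv2.resize(s[205:275,275:355],None,fx=4,fy=4,interpolation=cv2.INTER_CUBIC)
d=cv2.resize(s[140:220,200:300],None,fx=4,fy=4,interpolation=cv2.INTER_CUBIC)
o=np.zeros((600,800,3),np.uint8); o[:280,:400]=a;o[:280,400:]=b;o[280:560,:320]=c;o[280:600,400:]=d
cv2.imwrite('pics/crop0.png',o)
from h import *
i=vision.camera_info('top'); print(i.keys(), [ (k,v) for k,v in i.items() if 'dist' in k])
E
```

```text
dict_keys(['fx', 'fy', 'cx', 'cy', 'world_to_cam']) []
```

View pics/crop0.png

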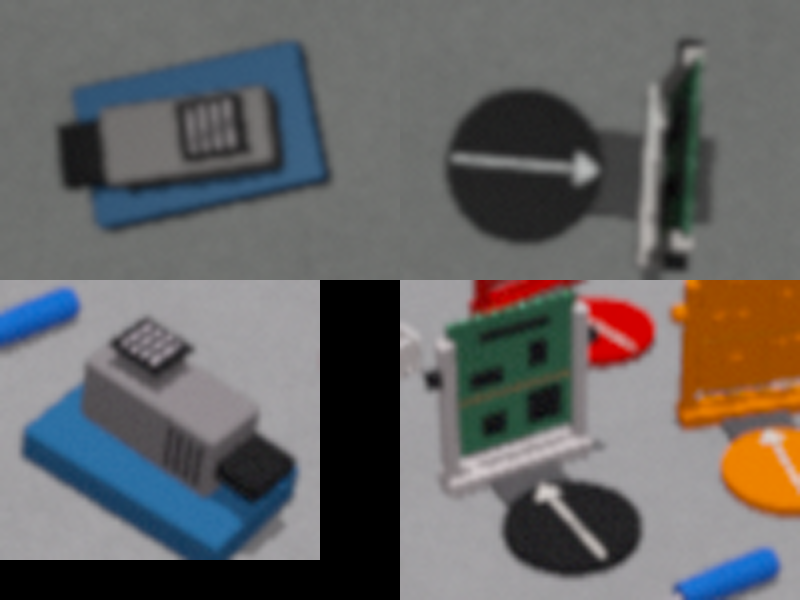

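Run:
```python
from h import *
t=cv2.imread('pics/top0.png'); K,W,_=cam('top')
hsv=cv2.cvtColor(t,cv2.COLOR_BGR2HSV)
print(t[205,115:190:3].tolist())
# dock
m=((t.max(2)<60)).astype(np.uint8); m[:, :240]=0; m[:,295:]=0; m[:160]=0;m[225:]=0
arrow=((t.min(2)>110)&(cv2.dilate(cv2.morphologyEx(m,cv2.MORPH_CLOSE,np.ones((7,7))),np.ones((1,1)))>0)).astype(np.uint8)
cs,_=cv2.findContours(cv2.morphologyEx(m,cv2.MORPH_CLOSE,np.ones((7,7))),cv2.RETR_EXTERNAL,cv2.CHAIN_APPROX_NONE)
c=max(cs,key=cv2.contourArea)[:,0]; print(cv2.fitEllipse(c))
P=onz(K,W,c,0.012); (cx,cy),r=cv2.minEnclosingCircle(P[:,:2].astype(np.float32)); print('dock circ',cx,cy,r, P[:,:2].min(0),P[:,:2].max(0))
A=np.linalg.lstsq(np.c_[2*P[:,:2],np.ones(len(P))],(P[:,:2]**2).sum(1),rcond=None)[0]; print('lsq',A[:2],np.sqrt(A[2]+A[0]**2+A[1]**2))
yx=np.argwhere(arrow); Q=onz(K,W,yx[:,::-1],0.012)[:,:2]; mu=Q.mean(0);u,s,v=np.linalg.svd(Q-mu); print('arrow n',len(Q),mu,v[0],np.degrees(np.arctan2(v[0][1],v[0][0])),Q.min(0),Q.max(0))
# pad
b=cv2.inRange(hsv,(95,80,40),(115,255,255)); b[:,:110]=0;b[:,210:]=0;b[:165]=0;b[240:]=0
# column: low-sat
g=((hsv[...,1]<60)&(t.max(2)>118)).astype(np.uint8); g[:,:115]=0;g[:,200:]=0;g[:175]=0;g[230:]=0
n,l,st,ce=cv2.connectedComponentsWithStats(g); print(st[1:],ce[1:])
cv2.imwrite('pics/m0.png',cv2.resize(np.hstack([b[165:240,110:210],g[165:240,110:210]*255,(m+arrow*2)[150:225,235:335]*80]),None,fx=2.6,fy=2.6,interpolation=0))
```

```text
[[110, 112, 111], [108, 110, 109], [107, 110, 108], [71, 73, 72], [26, 25, 25], [28, 27, 26], [29, 28, 26], [90, 91, 92], [110, 112, 114], [108, 111, 113], [111, 113, 116], [111, 113, 115], [112, 113, 115], [86, 86, 87], [86, 86, 88], [89, 88, 91], [94, 93, 95], [90, 90, 93], [63, 61, 64], [89, 90, 91], [114, 115, 118], [62, 63, 64], [109, 83, 53], [128, 96, 59], [125, 94, 58]]
((266.3218994140625, 191.10752868652344), (36.36042785644531, 38.9169807434082), 89.268798828125)
dock circ 0.5321495532989502 -0.13058257102966309 0.05626330524682999 [ 0.48087222 -0.18539629] [ 0.58339553 -0.07534599]
lsq [ 0.53174009 -0.12980861] 0.05286277719445076
arrow n 80 [ 0.53169216 -0.14004209] [-0.11701751 -0.99312985] -96.72000555846837 [ 0.51941878 -0.1764009 ] [ 0.53875969 -0.08142416]
[[175 206   1   2   2]] [[175.  206.5]]
```

View pics/m0.png

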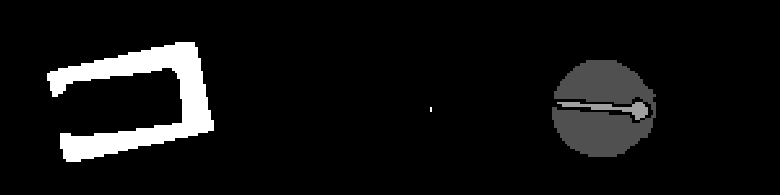

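Run:
```python
from h import *
K,W,_=cam('top')
o=lambda x,y:(x/4+110-.375,y/4+170-.375)
print('C',ray(K,W,[0,0])[0])
c=onz(K,W,[o(100,107),o(104,186),o(277,165),o(272,90)],0.082); print('top face',np.round(c,4).tolist(), np.linalg.norm(np.diff(c,axis=0),axis=1))
f=onz(K,W,[o(60,125),o(66,188),o(103,183),o(98,120)],0.064); print('fin',np.round(f,4).tolist(), np.linalg.norm(np.diff(f,axis=0),axis=1))
s=onz(K,W,[o(178,97),o(186,160),o(246,153),o(238,93)],0.102); print('snout',np.round(s,4).tolist(),s.mean(0), np.linalg.norm(np.diff(s,axis=0),axis=1))
p=onz(K,W,[o(72,88),o(110,228),o(328,180),o(300,42)],0.03); print('pad',np.round(p,4).tolist(),p.mean(0), np.linalg.norm(np.diff(p,axis=0),axis=1), np.degrees(np.arctan2(*(p[0]-p[3])[1::-1])))
ax=(c[0]+c[1]-c[2]-c[3])[:2]; print('ax',np.degrees(np.arctan2(ax[1],ax[0])), c.mean(0))
s0=robot.observe(); print(R.from_rotvec(s0['eef_rot']).as_matrix().round(2).tolist())
# IK feasibility
th=np.arctan2(ax[1],ax[0]); a=np.r_[np.cos(th),np.sin(th),0]; Z=np.r_[0,0,1.]
g0=np.r_[c.mean(0)[:2],0.056]+a*0.028
for sg in (1,-1):
  for tilt in (-45,-30,-15,0,15,30,45,60,75,90):
    b=np.radians(tilt); y=-np.cos(b)*Z+np.sin(b)*a; zt=sg*(np.cos(b)*a+np.sin(b)*Z); x=np.cross(y,zt)
    Rm=np.c_[x,y,zt]; p=g0+np.r_[0,0,.06]+y*robot.pinch_z
    try: q=robot.inverse_kinematics(p,R.from_matrix(Rm).as_rotvec())
    except Exception as e: q=e
    print(sg,tilt,None if q is None else np.round(q,2))
```

```text
C [ 0.37641214 -0.06484312  1.11786482]
top face [[0.5173, 0.218, 0.082], [0.4657, 0.215, 0.082], [0.4762, 0.1033, 0.082], [0.5254, 0.1063, 0.082]] [0.05172223 0.11220589 0.04933362]
fin [[0.5085, 0.2492, 0.064], [0.4666, 0.2448, 0.064], [0.4692, 0.2205, 0.064], [0.5111, 0.2242, 0.064]] [0.04209927 0.02435776 0.04204875]
snout [[0.5197, 0.1629, 0.102], [0.4791, 0.1578, 0.102], [0.4825, 0.1197, 0.102], [0.5212, 0.1247, 0.102]] [0.50058942 0.14127012 0.102     ] [0.04093469 0.03823453 0.03904745]
pad [[0.5381, 0.2515, 0.03], [0.4416, 0.2248, 0.03], [0.4699, 0.0771, 0.03], [0.5657, 0.0954, 0.03]] [0.50381524 0.16219842 0.03      ] [0.10012715 0.1503148  0.09753416] 100.05818258709485
ax 94.7425435798173 [0.49613788 0.16064675 0.082     ]
[[0.31, -0.0, -0.95], [0.95, -0.0, 0.31], [-0.0, -1.0, 0.0]]
1 -45 [ 0.65  0.49  1.95 -0.68  1.27  0.96]
1 -30 [ 0.56  0.37  2.01 -0.53  1.08  0.81]
1 -15 [ 0.45  0.29  2.07 -0.31  0.91  0.58]
1 0 [0.32 0.23 2.12 0.   0.79 0.24]
1 15 [ 0.18  0.23  2.15  0.38  0.78 -0.17]
1 30 [ 0.05  0.27  2.17  0.72  0.87 -0.55]
1 45 [-0.07  0.36  2.16  0.95  1.03 -0.84]
1 60 [-0.15  0.49  2.14  1.11  1.23 -1.04]
1 75 [-0.21  0.63  2.11  1.2   1.44 -1.19]
1 90 [-0.23  0.79  2.06  1.28  1.66 -1.29]
-1 -45 [ 0.65  0.49  1.95 -0.68  1.27 -2.18]
-1 -30 [ 0.56  0.37  2.01 -0.53  1.08 -2.33]
-1 -15 [ 0.45  0.29  2.07 -0.31  0.91 -2.57]
-1 0 [ 0.32  0.23  2.12 -0.    0.79 -2.9 ]
-1 15 [0.18 0.23 2.15 0.38 0.78 2.97]
-1 30 [0.05 0.27 2.17 0.72 0.87 2.59]
-1 45 [-0.07  0.36  2.16  0.95  1.03  2.3 ]
-1 60 [-0.15  0.49  2.14  1.11  1.23  2.1 ]
-1 75 [-0.21  0.63  2.11  1.2   1.44  1.96]
-1 90 [-0.23  0.79  2.06  1.28  1.66  1.85]
```

```bash
cat >> h.py <<'E'
Z=np.r_[0,0,1.]
TH=np.radians(95.0); A=np.r_[np.cos(TH),np.sin(TH),0]
def tool(tilt,a=A):
    b=np.radians(tilt); y=-np.cos(b)*Z+np.sin(b)*a; z=np.cos(b)*a+np.sin(b)*Z
    return R.from_matrix(np.c_[np.cross(y,z),y,z]).as_rotvec(), y
def st(): 
    s=robot.observe(); print('t %.2f'%s['t'],s['ee_pos'].round(4),s['eef_rot'].round(3),s['ft_force'].round(1),'w %.3f'%s['grip_width']); return s
E
python3 - <<'E'
from h import *
o,y=tool(-30); g=np.r_[0.4965,0.1605,0.065]+A*0.028; p=g+y*robot.pinch_z
print(robot.observe()['ee_pos'],p-y*.12)
robot.movep(p-y*.12,o); st()
im=vision.capture('wrist'); cv2.imwrite('pics/w1.png',im[:,:,::-1])
im=vision.capture('scene'); cv2.imwrite('pics/s1.png',im[:,:,::-1])
E
```

```text
[0.21928203 0.66444539 0.17925464] [0.48964956 0.2388009  0.15264177]
t 1.91 [0.4896 0.2395 0.1527] [-2.092 -0.093  0.053] [-0.2 -0.3  0.2] w 0.999
```

View pics/w1.png

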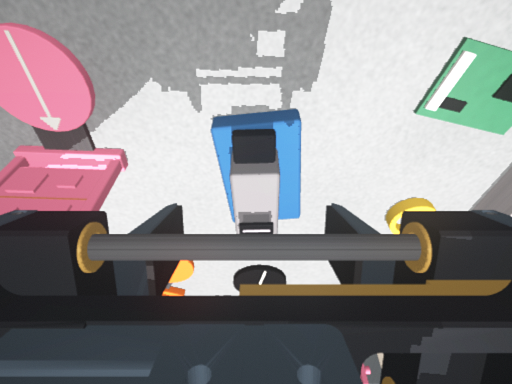

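View pics/s1.png

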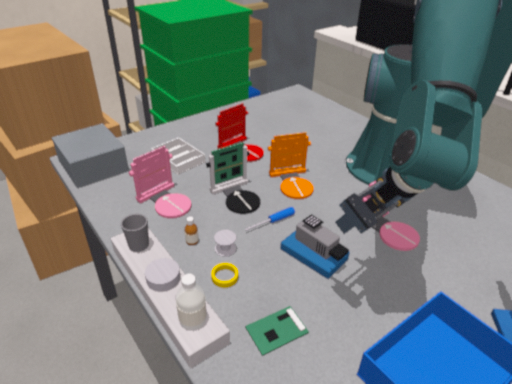

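Run:
```python
from h import *
o,y=tool(-30); g=np.r_[0.4965,0.1605,0.065]+A*0.028; p=g+y*robot.pinch_z
hit=robot.move_straight(p,vel=0.1,contact_N=8); print(hit); st()
if not hit:
    eoat.grasp(); st()
    robot.move_straight(p+Z*.09,vel=0.12); st()
    cv2.imwrite('pics/s2.png',vision.capture('scene')[:,:,::-1])
```

```text
False
t 3.36 [0.4952 0.1795 0.0492] [-2.092 -0.092  0.052] [ 0.2 -1.3  0.5] w 1.001
t 4.05 [0.495  0.1791 0.0488] [-2.093 -0.092  0.053] [1.8 0.1 0.5] w 0.562
t 4.95 [0.4944 0.1788 0.138 ] [-2.093 -0.091  0.054] [ 0.9 -0.1 -4.9] w 0.566
```

View pics/s2.png

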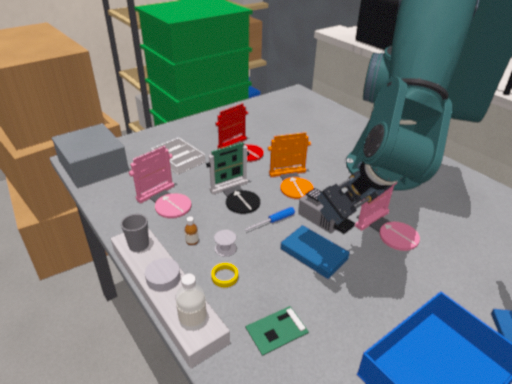

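Run:
```python
from h import *
o,y=tool(60); g=np.r_[0.502,0.162,0.03+0.083]-A*0.009; p=g+y*robot.pinch_z
robot.movep(p+Z*.06,o); st()
cv2.imwrite('pics/s3.png',vision.capture('scene')[:,:,::-1])
cv2.imwrite('pics/t3.png',vision.capture('top')[:,:,::-1])
```

```text
t 6.52 [0.5009 0.1695 0.1633] [-0.524 -0.022  0.087] [-0.6  0.7 -3.9] w 0.565
```

View pics/s3.png

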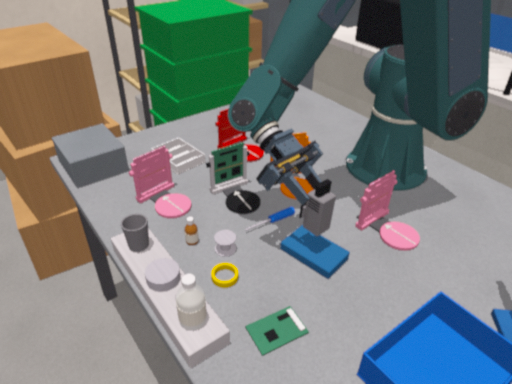

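View pics/t3.png

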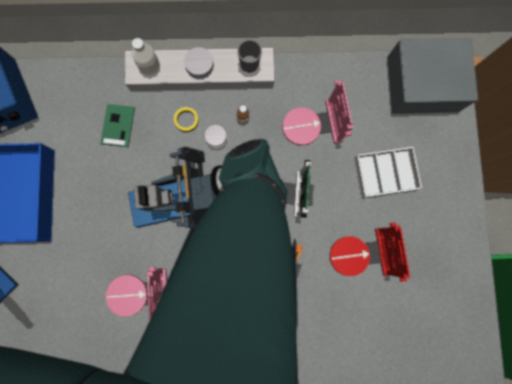

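Run:
```python
from h import *
o,y=tool(60); g=np.r_[0.502,0.162,0.03+0.083]-A*0.009; p=g+y*robot.pinch_z
robot.move_straight(p+Z*.012,vel=0.1); st()
print(robot.move_straight(p-Z*.012,vel=0.02,contact_N=5)); st()
cv2.imwrite('pics/s4.png',cv2.resize(vision.capture('scene')[180:290,230:370,::-1],None,fx=4,fy=4))
```

```text
t 7.25 [0.5015 0.1693 0.1157] [-0.523 -0.023  0.085] [ 0.4  0.1 -3.9] w 0.562
True
t 7.99 [0.5017 0.1692 0.1018] [-0.522 -0.023  0.085] [ 1.2 -3.2  4.2] w 0.567
```

View pics/s4.png

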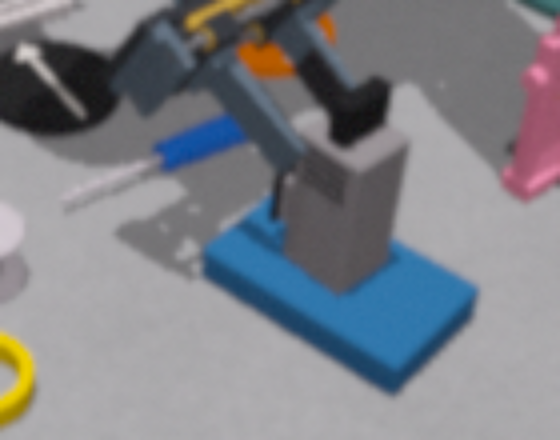

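Run:
```python
from h import *
o,y=tool(60); p=robot.observe()['ee_pos']
eoat.open_jaws(); robot.sleep(.35); st()
robot.move_straight(p-y*.12,vel=0.15); st()
cv2.imwrite('pics/s5.png',cv2.resize(vision.capture('scene')[180:290,230:370,::-1],None,fx=4,fy=4))
s=robot.observe(); np.save('w5.npy',np.r_[s['ee_pos'],s['eef_rot']])
cv2.imwrite('pics/w5.png',vision.capture('wrist')[:,:,::-1])
cv2.imwrite('pics/t5.png',vision.capture('top')[:,:,::-1])
```

```text
t 9.14 [0.501  0.1692 0.1014] [-0.524 -0.022  0.085] [ 0.3 -0.2 -0.3] w 0.997
t 10.09 [0.5103 0.0662 0.1614] [-0.523 -0.021  0.086] [-0.7  0.1 -0.5] w 1.001
```

View pics/s5.png

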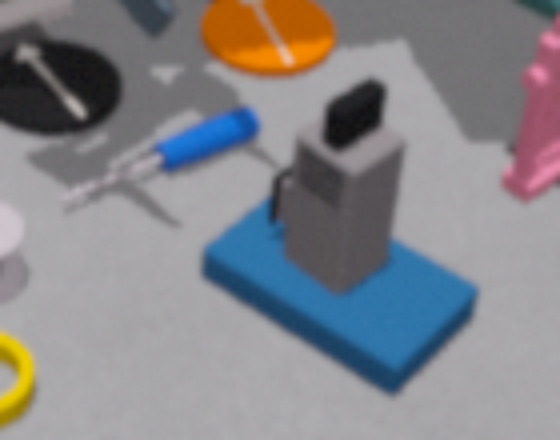

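View pics/w5.png

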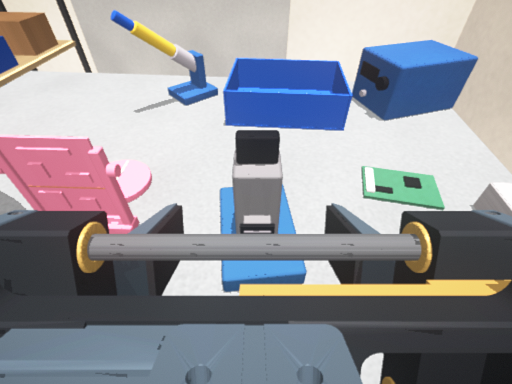

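View pics/t5.png

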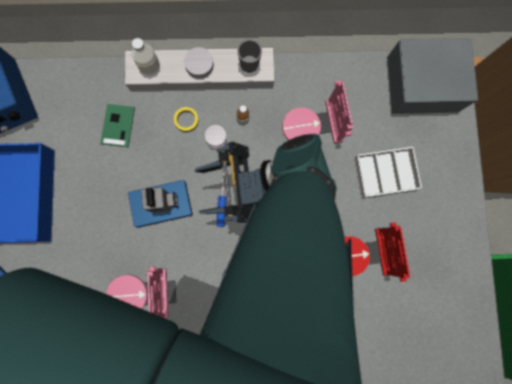

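Run:
```python
from h import *
K,W,_=cam('top'); t=cv2.imread('pics/t5.png')
m=(t.max(2)<50).astype(np.uint8); m[:,:135]=0;m[:,172:]=0;m[:180]=0;m[215:]=0
n,l,s,c=cv2.connectedComponentsWithStats(m); print(s[1:],c[1:])
cv2.imwrite('pics/c5.png',cv2.resize(t[170:235,115:205],None,fx=7,fy=7,interpolation=cv2.INTER_CUBIC))
i=1+np.argmax(s[1:,4]); print(onz(K,W,c[i],0.160), onz(K,W,c[i],0.174))
# predicted outline of fin
f=np.r_[0.5016,0.1619]; N=np.r_[-A[1],A[0]]
pts=[np.r_[f+sx*A[:2]*.008+sy*N*.022,.174] for sx,sy in((1,1),(1,-1),(-1,-1),(-1,1))]
print(proj(K,W,pts).round(1).tolist())
```

```text
[[147 189   8  18 116]
 [164 192   2   6   9]
 [151 200  19  12  62]] [[150.37931034 197.18103448]
 [164.33333333 194.        ]
 [161.5        208.48387097]]
[[0.50369381 0.15891573 0.16      ]] [[0.50183348 0.15564531 0.174     ]]
[[145.1, 206.9], [143.6, 188.6], [150.3, 187.9], [151.9, 206.1]]
```

View pics/c5.png

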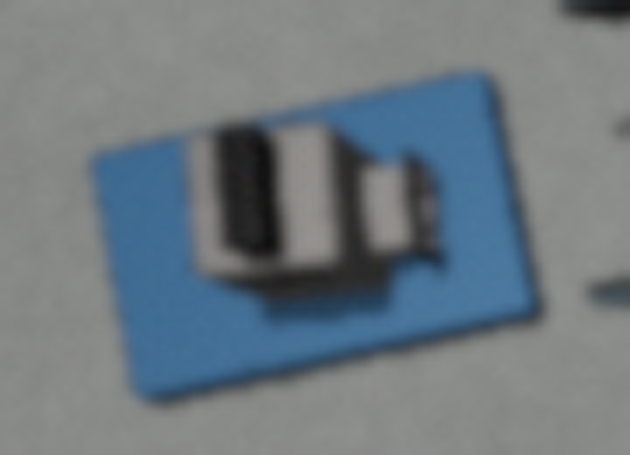

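Run:
```python
from h import *
s=cv2.imread('pics/s5.png')
o=cv2.resize(s[60:300,250:430],None,fx=2.4,fy=2.4,interpolation=cv2.INTER_CUBIC); o=cv2.convertScaleAbs(o,alpha=2,beta=0)
w=cv2.imread('pics/w5.png'); o2=cv2.resize(w[120:200,225:295],None,fx=5,fy=5,interpolation=cv2.INTER_CUBIC); o2=cv2.convertScaleAbs(o2,alpha=1.6)
q=np.zeros((576,790,3),np.uint8); q[:o.shape[0],:o.shape[1]]=o; q[:400,435:785]=o2; cv2.imwrite('pics/c5b.png',q)
KS,WS,_=cam('scene'); f=np.r_[0.5016,0.1619]; N=np.r_[-A[1],A[0]]
for off in (0,-.005):
  g=f+off*A[:2]
  pts=[np.r_[g+sx*A[:2]*.008+sy*N*.022,z] for z in (.174,.14) for sx,sy in((1,1),(1,-1),(-1,-1),(-1,1))]+[np.r_[g+sx*A[:2]*.026+sy*N*.026,.14] for sx,sy in((1,1),(1,-1),(-1,-1),(-1,1))]
  print('scene->c5b', ((((proj(KS,WS,pts)-[230,180])+.5)*4-[250,60])*2.4).round().tolist())
  v=np.load('w5.npy'); K,W,_=cam('wrist',dict(ee_pos=v[:3],eef_rot=v[3:])); print('wrist',proj(K,W,pts).round(1).tolist())
```

```text
scene->c5b [[345.0, 60.0], [233.0, 129.0], [186.0, 99.0], [299.0, 31.0], [330.0, 160.0], [220.0, 230.0], [174.0, 200.0], [284.0, 131.0], [392.0, 187.0], [262.0, 272.0], [113.0, 173.0], [244.0, 93.0]]
wrist [[231.4, 126.7], [275.2, 126.6], [276.1, 135.2], [230.5, 135.3], [233.3, 154.4], [273.7, 154.3], [274.5, 163.3], [232.4, 163.4], [230.6, 145.1], [276.4, 145.0], [279.4, 174.3], [227.4, 174.4]]
scene->c5b [[331.0, 51.0], [218.0, 120.0], [172.0, 90.0], [284.0, 22.0], [316.0, 151.0], [205.0, 221.0], [160.0, 191.0], [270.0, 122.0], [378.0, 178.0], [247.0, 262.0], [99.0, 164.0], [230.0, 84.0]]
wrist [[231.2, 129.3], [275.5, 129.2], [276.4, 138.0], [230.2, 138.1], [233.0, 157.1], [273.9, 157.0], [274.7, 166.3], [232.2, 166.4], [230.3, 147.6], [276.7, 147.5], [279.8, 177.6], [227.1, 177.7]]
```

View pics/c5b.png

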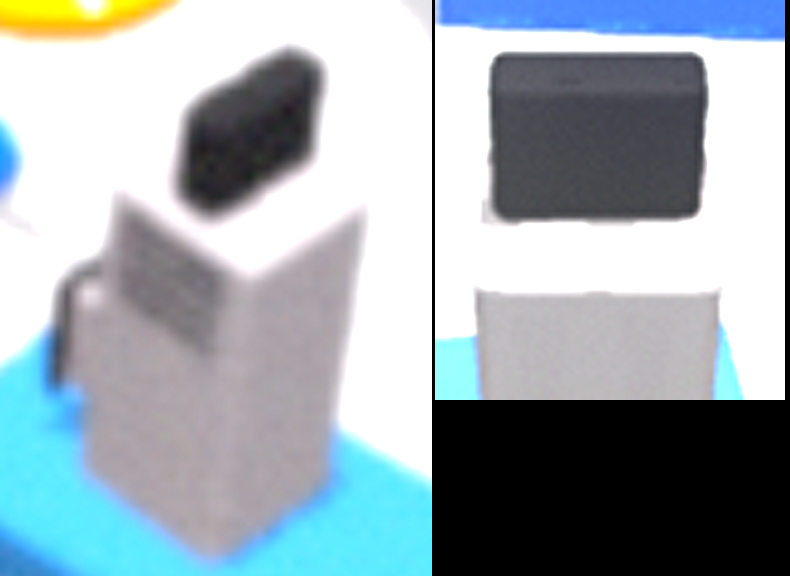

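```bash
cat >> h.py <<'E'
def down(ang):  # tool down, jaw x axis at world angle ang
    a=np.r_[np.cos(ang),np.sin(ang),0]; return R.from_matrix(np.c_[a,-Z,np.cross(a,-Z)]).as_rotvec()
E
python3 - <<'E'
from h import *
p=robot.observe()['ee_pos']; robot.move_straight(p+np.r_[0,0,.12],vel=.2)
f=np.r_[0.503,0.157]; o=down(TH); t=np.r_[f,0.03+.133-robot.pinch_z]
print(np.round(robot.inverse_kinematics(t+Z*.1,o),2), np.round(robot.inverse_kinematics([.5317,-.13,.2],down(np.radians(84))),2))
robot.movep(t+Z*.09,o); st()
cv2.imwrite('pics/s6.png',cv2.resize(vision.capture('scene')[170:280,250:370,::-1],None,fx=4,fy=4))
cv2.imwrite('pics/w6.png',vision.capture('wrist')[:,:,::-1])
E
```

```text
[ 0.26  0.02  2.04 -0.    1.08 -1.4 ] [-0.28  0.11  2.03  0.    1.   -1.75]
t 12.00 [0.5024 0.1566 0.2331] [-1.165 -1.269  1.272] [-0.  -0.3  0.5] w 1.000
```

View pics/s6.png

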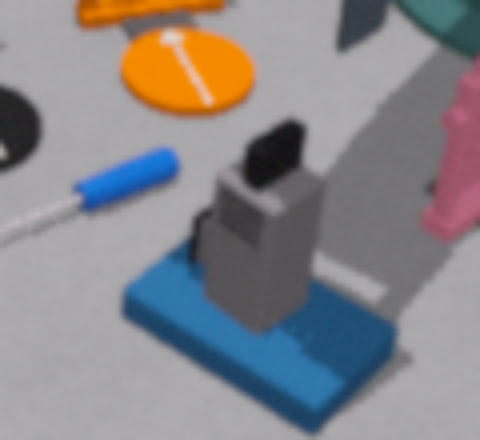

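View pics/w6.png

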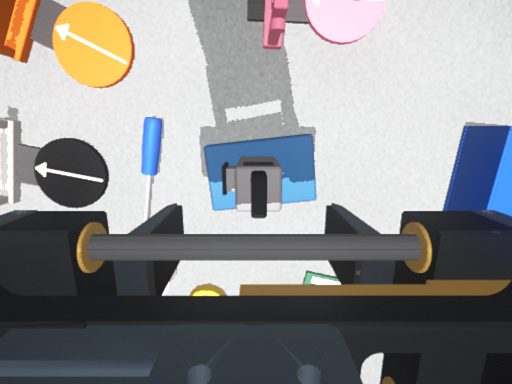

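Run:
```python
from h import *
f=np.r_[0.503,0.157]; t=np.r_[f,0.03+.133-robot.pinch_z]
hit=robot.move_straight(t,vel=.1,contact_N=6); print(hit); st()
if not hit:
    eoat.grasp(); robot.sleep(.25); st()
    cv2.imwrite('pics/s7.png',cv2.resize(vision.capture('scene')[170:280,250:370,::-1],None,fx=4,fy=4))
```

```text
False
t 13.15 [0.5034 0.1571 0.1448] [-1.167 -1.274  1.273] [ 0.6 -0.   1.1] w 1.002
t 14.77 [0.503  0.157  0.1442] [-1.167 -1.273  1.273] [ 1.3  0.3 -0. ] w 0.004
```

View pics/s7.png

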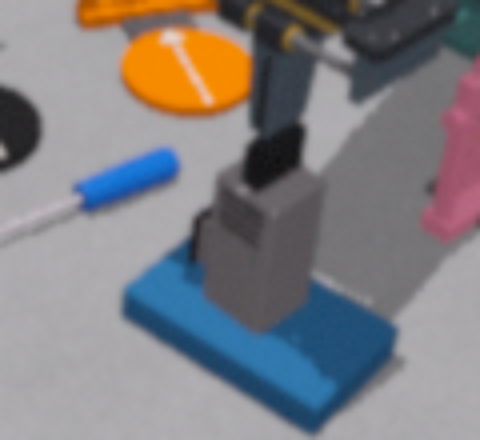

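Run:
```python
from h import *
s=st()
im=vision.capture('scene')[:,:,::-1].copy(); K,W,_=cam('scene')
y=R.from_rotvec(s['eef_rot']).as_matrix()
P=[s['ee_pos'], s['ee_pos']+y[:,2]*.016, s['ee_pos']-y[:,2]*.016, s['ee_pos']-y[:,1]*.06]
f=np.r_[0.503,0.157]
P+= [np.r_[f,.174],np.r_[f,.14],np.r_[f,.03]]
uv=proj(K,W,P); print(uv.round(1))
x0,y0=265,165
o=cv2.resize(im[y0:y0+100,x0:x0+90],None,fx=6,fy=6,interpolation=cv2.INTER_CUBIC)
for i,q in enumerate(uv): cv2.circle(o,tuple(int(v) for v in ((q-[x0,y0]+.5)*6)),3,[(0,0,255),(0,255,0)][i>3],-1)
cv2.imwrite('pics/s8.png',o)
cv2.imwrite('pics/w8.png',vision.capture('wrist')[:,:,::-1])
```

```text
t 14.82 [0.503  0.157  0.1442] [-1.167 -1.273  1.273] [-0.7 -0.8 -1.2] w 0.003
[[316.7 211.2]
 [320.9 208.6]
 [312.5 213.8]
 [319.3 192.3]
 [318.  202. ]
 [316.6 212.4]
 [312.3 243.8]]
```

View pics/s8.png

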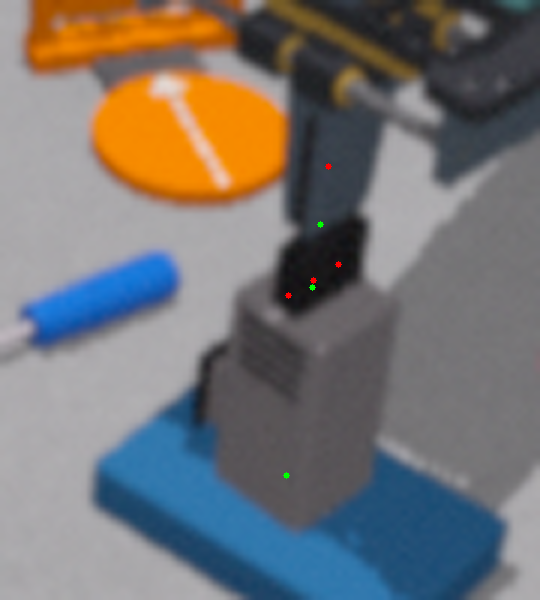

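View pics/w8.png

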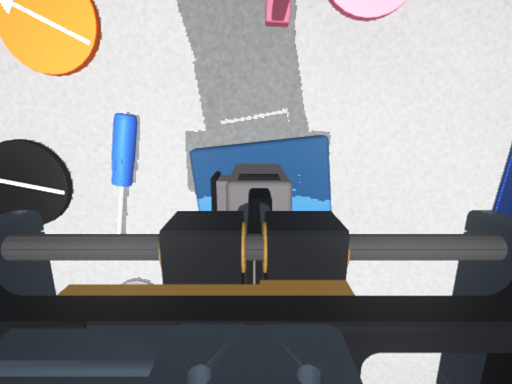

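Run:
```python
from h import *
im=vision.capture('scene')[:,:,::-1].copy(); 
o=cv2.convertScaleAbs(cv2.resize(im[180:235,295:345],None,fx=8,fy=8,interpolation=cv2.INTER_CUBIC),alpha=2.5)
w=cv2.imread('pics/w8.png'); w=cv2.convertScaleAbs(cv2.resize(w[150:255,205:305],None,fx=4,fy=4,interpolation=cv2.INTER_CUBIC),alpha=2.5)
q=np.zeros((440,800,3),np.uint8); q[:440,:400]=o; q[:420,400:]=w; cv2.imwrite('pics/z8.png',q); st()
```

```text
t 14.97 [0.503  0.157  0.1442] [-1.167 -1.273  1.273] [-0.1  0.8  0. ] w 0.004
```

View pics/z8.png

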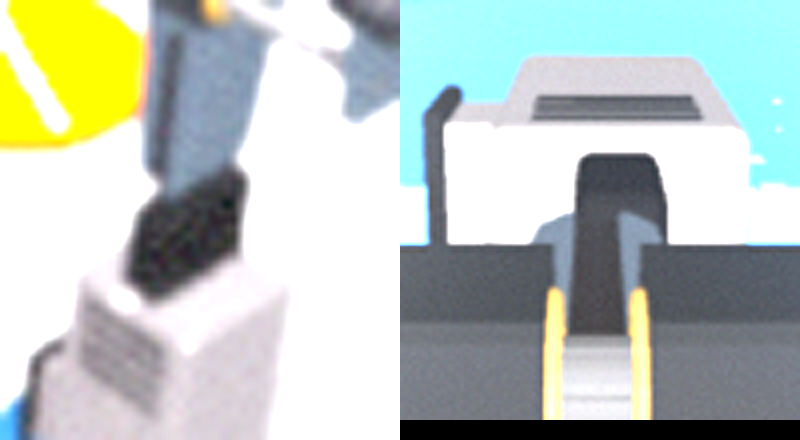

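Run:
```python
from h import *
p=robot.observe()['ee_pos']
robot.move_straight(p+Z*.012,vel=.1); eoat.open_jaws(); st()
q=np.r_[0.5032,0.158,0.120]
hit=robot.move_straight(q,vel=.05,contact_N=6); print(hit); s=st()
if hit: robot.move_straight(s['ee_pos']+Z*.004,vel=.05)
eoat.grasp(); robot.sleep(.2); st()
cv2.imwrite('pics/s9.png',cv2.resize(vision.capture('scene')[165:275,265:365,::-1],None,fx=5,fy=5))
cv2.imwrite('pics/w9.png',vision.capture('wrist')[:,:,::-1])
```

```text
t 16.62 [0.503  0.157  0.1562] [-1.167 -1.273  1.273] [-0.6  0.1  0.2] w 0.994
False
t 17.50 [0.5034 0.158  0.1202] [-1.167 -1.273  1.273] [-0.3  1.1 -0.6] w 1.001
t 18.84 [0.503  0.1579 0.1198] [-1.166 -1.273  1.273] [ 0.3 -0.2 -3.7] w 0.176
```

View pics/s9.png

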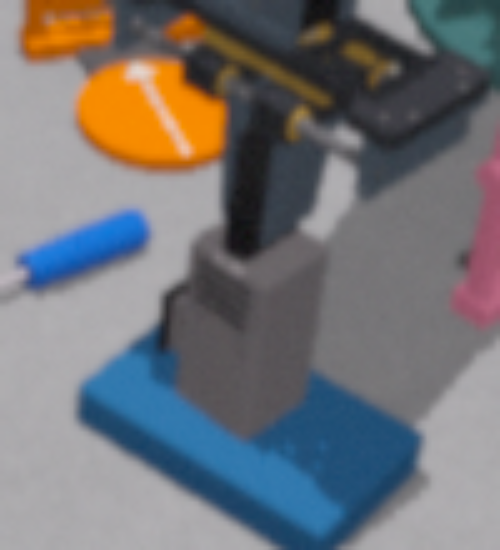

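View pics/w9.png

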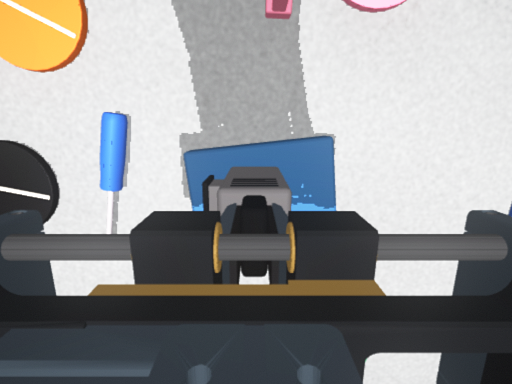

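Run:
```python
from h import *
p=robot.observe()['ee_pos']
robot.move_straight(p+Z*.08,vel=.15); s=st()
w=vision.capture('wrist')[:,:,::-1]; cv2.imwrite('pics/w10.png',w)
for nm,pose in (('pics/w6.png',(0.5024,.1566,.2331)),('pics/w10.png',s['ee_pos'])):
    w=cv2.imread(nm); K,W,_=cam('wrist',dict(ee_pos=np.array(pose),eef_rot=down(TH)))
    m=(w.max(2)<60).astype(np.uint8); m[:, 125:]=0; m[:100]=0; m[208:]=0
    m=cv2.morphologyEx(m,cv2.MORPH_OPEN,np.ones((3,3)))
    n,l,st_,c=cv2.connectedComponentsWithStats(m)
    mc=cv2.morphologyEx(m,cv2.MORPH_CLOSE,np.ones((15,15)))
    cs,_=cv2.findContours(mc,cv2.RETR_EXTERNAL,cv2.CHAIN_APPROX_NONE); c=max(cs,key=cv2.contourArea)
    hull=np.zeros_like(m); cv2.drawContours(hull,[cv2.convexHull(c)],-1,1,-1); hull=cv2.erode(hull,np.ones((5,5)))
    a=((w.min(2)>150)&(hull>0)); yx=np.argwhere(a)
    Q=onz(K,W,yx[:,::-1],.012)[:,:2]; mu=Q.mean(0); u,ss,v=np.linalg.svd(Q-mu,full_matrices=False)
    P=onz(K,W,c[:,0],.012)[:,:2]; (cx,cy),r=cv2.minEnclosingCircle(P.astype(np.float32))
    print(nm,len(Q),mu,ss,np.degrees(np.arctan2(v[0][1],v[0][0])),'disc',cx,cy,r)
K,W,_=cam('top'); t=vision.capture('top')[:,:,::-1]; cv2.imwrite('pics/t10.png',t)
```

```text
t 19.62 [0.5026 0.1578 0.1991] [-1.166 -1.273  1.274] [ 0.3 -0.1 -4.5] w 0.175
pics/w6.png 265 [ 0.53456688 -0.12749602] [0.47166581 0.05017021] -95.2754511321419 disc 0.5351414680480957 -0.12099990993738174 0.05509016290307045
pics/w10.png 363 [ 0.53221391 -0.13416731] [0.58962662 0.06690264] -96.35108885984381 disc 0.5303432941436768 -0.12270227074623108 0.056103240698575974
```

View pics/w10.png

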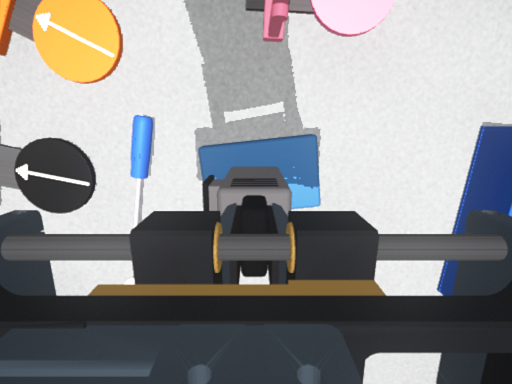

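Run:
```python
from h import *
o=down(np.radians(84.2)); d=np.r_[0.532,-0.129]
robot.movep(np.r_[d,.16],o); s=st()
cv2.imwrite('pics/s11.png',cv2.resize(vision.capture('scene')[110:235,180:300,::-1],None,fx=4.5,fy=4.5))
cv2.imwrite('pics/w11.png',vision.capture('wrist')[:,:,::-1])
```

```text
t 20.84 [ 0.5321 -0.1282  0.1599] [-1.255 -1.135  1.135] [-0.   0.  -3.7] w 0.173
```

View pics/s11.png

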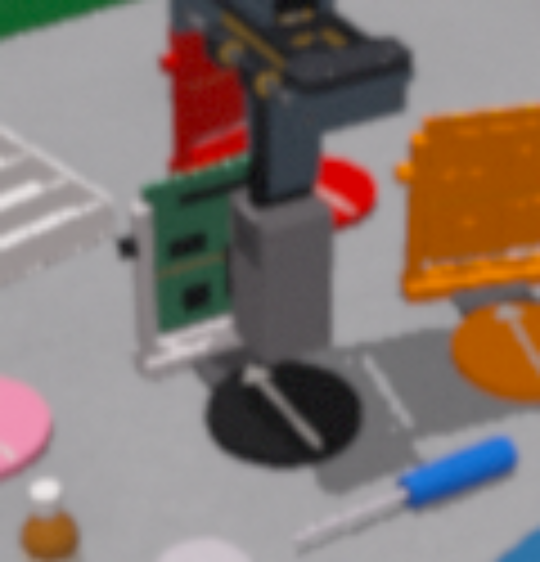

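View pics/w11.png

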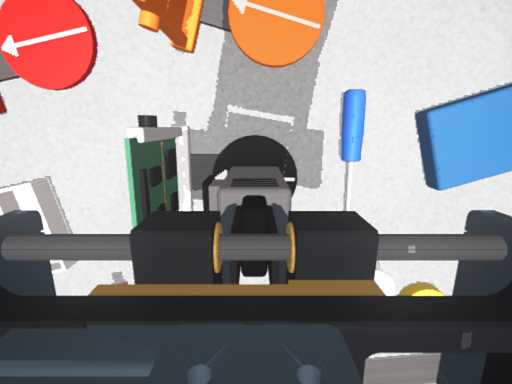

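Run:
```python
from h import *
robot.move_straight([.532,-.1305,.115],vel=.1); st()
print(robot.move_straight([.532,-.1305,.092],vel=.02,contact_N=5)); s=st()
cv2.imwrite('pics/s12.png',cv2.resize(vision.capture('scene')[110:235,180:300,::-1],None,fx=4.5,fy=4.5))
```

```text
t 21.54 [ 0.5322 -0.1304  0.1152] [-1.255 -1.134  1.134] [ 1.  -0.5 -3.8] w 0.176
True
t 22.26 [ 0.532  -0.1303  0.1015] [-1.255 -1.134  1.134] [0.5 1.4 2.9] w 0.174
```

View pics/s12.png

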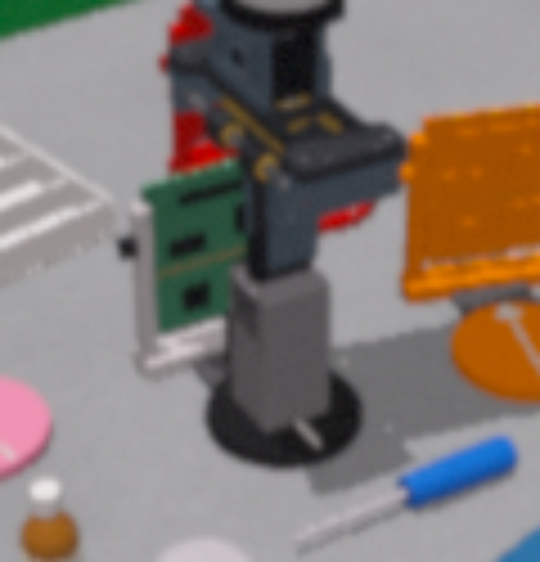

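Run:
```python
from h import *
K,W,_=cam('scene'); o=lambda x,y:(x/4.5+180-.4,y/4.5+110-.4)
print('foot corners',onz(K,W,[o(231,411),o(273,431),o(328,405)],.012).round(4).tolist())
# disc from initial scene pic
t=cv2.imread('pics/scene0.png'); m=(t.max(2)<70).astype(np.uint8); m[:,:222]=0;m[:,264:]=0;m[:186]=0;m[217:]=0
m=cv2.morphologyEx(m,cv2.MORPH_CLOSE,np.ones((5,5)))
cs,_=cv2.findContours(m,cv2.RETR_EXTERNAL,cv2.CHAIN_APPROX_NONE); c=max(cs,key=cv2.contourArea)[:,0]
P=onz(K,W,c,.012)[:,:2]; A_=np.linalg.lstsq(np.c_[2*P,np.ones(len(P))],(P**2).sum(1),rcond=None)[0]; print('disc scene',A_[:2],np.sqrt(A_[2]+A_[:2]@A_[:2]))
print('disc pts',onz(K,W,[o(208,412),o(360,408),o(285,465)],.012).round(4).tolist())
a=np.radians(-95.8); e=np.r_[np.cos(a),np.sin(a)]; n=np.r_[-e[1],e[0]]; f=np.r_[.532,-.1303]
C=[np.r_[f+sx*e*.026+sy*n*.026,.012] for sx,sy in((1,1),(1,-1),(-1,-1),(-1,1))]
print('pred corners',np.round(C,4).tolist(), ((proj(K,W,C)-[180,110]+.4)*4.5).round().tolist())
```

```text
foot corners [[0.5649, -0.1438, 0.012], [0.5538, -0.1089, 0.012], [0.5062, -0.1102, 0.012]]
disc scene [ 0.53667158 -0.11989493] 0.052165680824674945
disc pts [[0.5784, -0.1521, 0.012], [0.49, -0.0946, 0.012], [0.5681, -0.0747, 0.012]]
pred corners [[0.5552, -0.1588, 0.012], [0.5035, -0.1535, 0.012], [0.5088, -0.1018, 0.012], [0.5605, -0.1071, 0.012]] [[230.0, 395.0], [295.0, 373.0], [332.0, 412.0], [267.0, 436.0]]
```

Run:
```python
from h import *
p=robot.observe()['ee_pos']
eoat.open_jaws(); robot.sleep(.2)
robot.move_straight(p+Z*.10,vel=.2); s=st()
cv2.imwrite('pics/w13.png',vision.capture('wrist')[:,:,::-1])
# clear the top view: back off to the left
robot.movep([.40,.25,.30],down(np.radians(110))); st()
cv2.imwrite('pics/t13.png',vision.capture('top')[:,:,::-1]); cv2.imwrite('pics/s13.png',vision.capture('scene')[:,:,::-1])
t=cv2.imread('pics/t13.png'); s=cv2.imread('pics/s13.png')
q=np.zeros((600,800,3),np.uint8)
q[:480,:480]=cv2.resize(t[150:230,230:310],None,fx=6,fy=6,interpolation=cv2.INTER_CUBIC)
q[:600,480:800]=cv2.resize(s[120:220,210:264],None,fx=5.926,fy=6,interpolation=cv2.INTER_CUBIC)
cv2.imwrite('pics/c13.png',q)
```

```text
t 24.36 [ 0.5314 -0.1302  0.2006] [-1.253 -1.133  1.135] [0.2 0.2 0.4] w 1.005
t 25.94 [0.4003 0.2495 0.2996] [-1.024 -1.46   1.461] [ 0.1 -0.5 -0.4] w 0.997
```

View pics/c13.png

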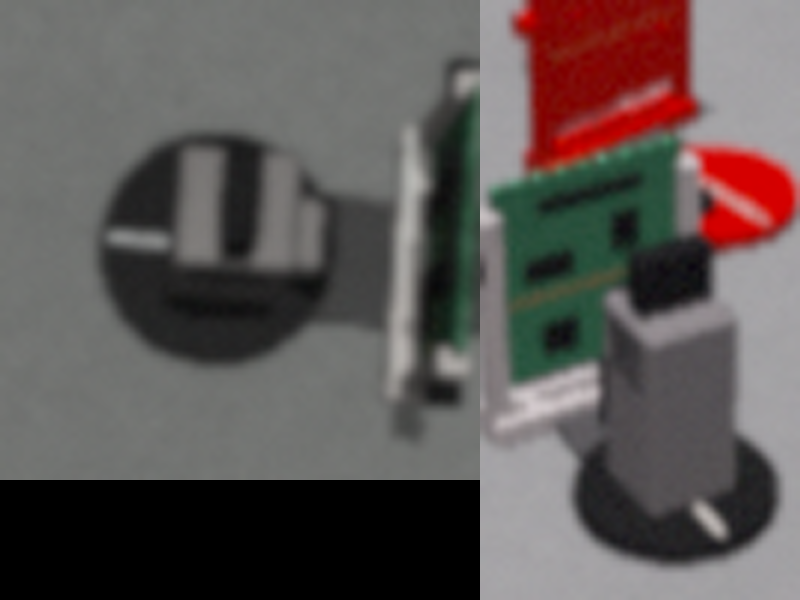

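View pics/w13.png

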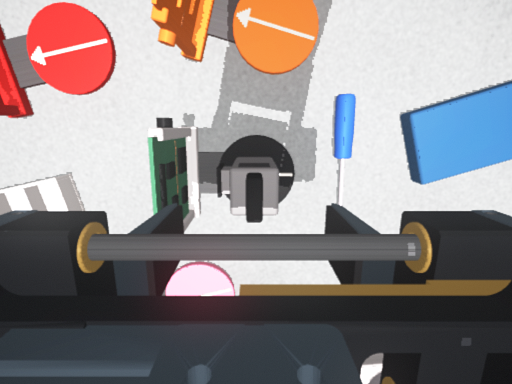

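Run:
```python
from h import *
K,W,_=cam('top'); o=lambda x,y:(x/6+230-.42,y/6+150-.42)
c=onz(K,W,[o(178,147),o(173,264),o(293,270),o(297,153)],.122); print('top face',c.round(4).tolist(),c.mean(0),np.linalg.norm(np.diff(c,axis=0),axis=1))
for i,j in((0,1),(3,2),(0,3),(1,2)):
    v=c[j]-c[i]; print(np.degrees(np.arctan2(v[1],v[0])))
d=onz(K,W,[o(99,245),o(335,245),o(217,131),o(217,364)],.012); print('disc L R T B',d.round(4).tolist())
l=onz(K,W,[o(108,239),o(170,242)],.012); v=l[1]-l[0]; print('line',np.degrees(np.arctan2(v[1],v[0])), l.round(4).tolist())
KS,WS,_=cam('scene'); os=lambda x,y:((x-480)/5.926+210-.42,y/6+120-.42)
f=onz(KS,WS,[os(605,478),os(656,516),os(738,484)],.012); print('scene foot',f.round(4).tolist())
t=onz(KS,WS,[os(606,300),os(655,348),os(738,318)],.122); print('scene top',t.round(4).tolist())
# wrist 13
w=cv2.imread('pics/w13.png'); cv2.imwrite('pics/w13z.png',cv2.resize(w[110:240,140:320],None,fx=4.4,fy=4.4,interpolation=cv2.INTER_CUBIC))
```

```text
top face [[0.5601, -0.1068, 0.122], [0.5103, -0.1031, 0.122], [0.5064, -0.1534, 0.122], [0.5561, -0.157, 0.122]] [ 0.53322539 -0.1300899   0.122     ] [0.04990815 0.05041722 0.04990178]
175.71650654330443
175.81434716907748
-94.48979319017208
-94.48212826594717
disc L R T B [[0.535, -0.0731, 0.012], [0.5319, -0.1832, 0.012], [0.5875, -0.13, 0.012], [0.4778, -0.1262, 0.012]]
line -94.38587388557521 [[0.5377, -0.0774, 0.012], [0.5355, -0.1063, 0.012]]
scene foot [[0.5608, -0.1513, 0.012], [0.5569, -0.1098, 0.012], [0.5065, -0.1065, 0.012]]
scene top [[0.5572, -0.1524, 0.122], [0.5608, -0.1041, 0.122], [0.5123, -0.1013, 0.122]]
```

View pics/w13z.png

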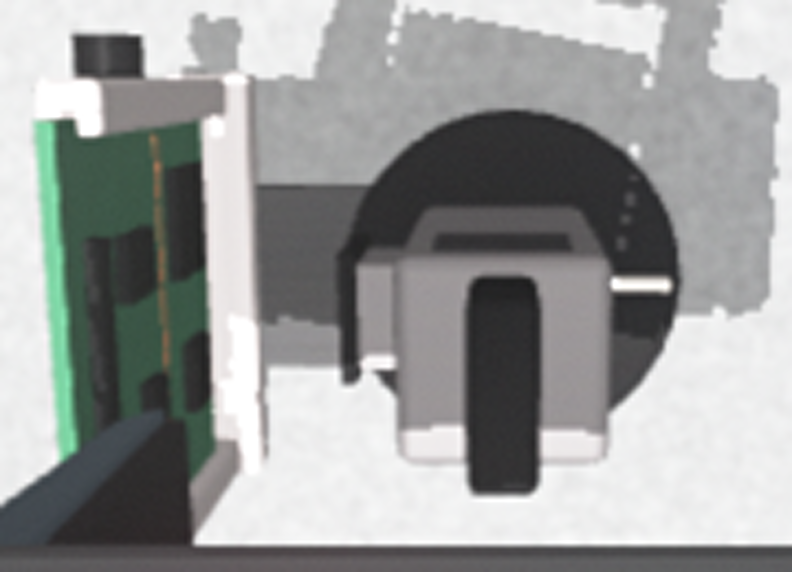

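Run:
```python
from h import *
st(); order.job_done(); print('done')
```

```text
t 26.04 [0.4004 0.2494 0.2997] [-1.024 -1.46   1.461] [-0.1  0.4  1.3] w 0.997
the job is handed in; nothing more can be done
done
```

I stood the absorber up on the pad and let go of it. I then took it again by the fin, set it on the black dock with its snout towards the green board, backed the arm away and handed the job in at about 26 s. No verdict is reported.

**Last checks**
- **Centring:** in the top camera the middle of the column's top face is at (0.533, -0.130). The middle of the disc is at about (0.532 to 0.533, -0.128 to -0.130). That puts it about 2 mm off, against the 12 mm allowed.
- **Direction:** the column's sides read -94.5°. The arrow read between -94.4° and -96.7° over several measurements, so the snout is within about 2°, against 6.9° allowed. The snout is on the board's side.
- **Standing:** touchdown came at the expected height, and the absorber looks upright in all three views. The gripper is open and clear of it. The other things look unmoved in the pictures; I did not measure their positions.

**What failed or disagreed**
- **First fin pinch:** it closed on nothing, because the fingertips sat about 27 mm higher than the reported TCP implies. I went 24 mm lower and gripped the fin at 16 mm. That left the nominal grasp point about 24 mm from the fin point; 35 mm is allowed.
- **Wrist camera:** things I knew to be centred between the jaws appeared about 4 px to one side, so I relied on the top camera for the position.
- **Scene camera:** its disc estimate was about 10 mm off the top camera's, probably because the disc's dark side wall was counted in. I did not use it.

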